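Restock the take-away counter

TASK

Restock the counter: put the green-banded carton into the green roller feeder and the wine-red-banded carton into the wine-red one, each laid flat on the rollers at the open high end and let go so that it rolls forward to the stop. Stand the honey tin on the orange coaster and the blue jug on the blue coaster, upright and centred. Do them in any order.

Things in the scene. Friction and masses are not known exactly. Their poses are not given: they have to be found in the camera images.
- green_carton: loose flat-lying carton, 82 mm long, 46 wide, 26 high, about 60 g, cream with a dark green band at one end of its upper face. Origin: centre of its underside; x along its length to the banded end, z up. Grip it across its width by its upper half: fingertips at least 9 mm above its underside clear the feeder's guides.
- wine_carton: loose flat-lying carton, 75 mm long, 42 wide, 26 high, about 60 g, cream with a wine-red band at one end of its upper face. Origin: centre of its underside; x along its length to the banded end, z up. Grip it across its width by its upper half: fingertips at least 9 mm above its underside clear the feeder's guides.
- honey_tin: loose round tin, dark brown with an orange lid, 58 mm in diameter, 60 mm high, 0.22 kg. Origin at the centre of its underside, z up. Grip it across its diameter.
- jug: loose blue-grey ceramic milk jug, 85 mm high, 0.18 kg. Origin at the centre of its underside, on the axis of its round body, z up; the handle points to -y (to 68 mm from the axis, 12 mm wide), the spout to +y (to 36 mm). Across x the body is 66 mm wide at its widest, 56 mm at the foot: grip it across x. Its inside is mostly filled: do not grip it by the rim.
- green_feeder: fixed roller lane, 170 mm long, 84 wide, dark green label bridge and stop. Origin: on the counter under its middle; x points down the 8 degree slope to the stop, z up. Free rollers from x -72 to +68; their tops at z = 30 - 0.14 x (mm). Guides 64 mm apart, 6 mm above the rollers. Stop face at x +75, its top at z 35. Bridge over the lane from x +29 to +71, z 69 to 73: a lying carton passes under it.
- wine_feeder: fixed roller lane with wine-red label bridge and stop; shape, sizes and frame as green_feeder. No fingers fit down under the bridge: lay a carton on the rollers with its centre at about x -35 mm, its length along the lane (either end first), level or tilted with the slope, and let go; it rolls to the stop by itself in about a second. The loading end (-x) has no wall.
- orange_coaster: fixed round dark wooden coaster, 104 mm in diameter, 8 mm high, flat on top, with an orange ring and disc inlaid flush. Origin on the counter under its centre, z up.
- blue_coaster: fixed round dark wooden coaster, 104 mm in diameter, 8 mm high, flat on top, with a grey-blue ring and disc inlaid flush. Origin on the counter under its centre, z up.

How it is judged:
By the outcome, as a careful person would: the job done as asked, in the order asked, and still so for the second after the job is handed in, with the robot touching nothing.
It also fails if it takes over 106 s, if anything falls off the work surface, if the arm or the gripper's body presses on something with over 40 N, if the wrist force passes 120 N, or if a joint passes its speed limit or range.

ROBOT

A 6-joint arm with a two-finger parallel gripper is mounted at the origin on a cart in front of the work surface, level with it; the furniture and walls round the work are solid. World frame = base frame: x ahead of the robot, y to its left, z up, the work surface at z = 0. Lengths are in m, angles in rad, forces in N, time in s.
With the tool pointing down it reaches from about 0.375 to 0.9 m from the base axis. Payload 3.1 kg.
Tool frame: the origin (TCP) lies midway between the tips of the shut fingers; the grasp point (between the pads) lies 19 mm behind it; z points along the fingers, y is the line along which they close (so a half turn about z gives the same grasp; the last joint's range is limited). The gripper opens to 87 mm and grips with 3 to 60 N. Pads are 19 mm wide; open, the fingers measure 117 mm over their backs; the gripper's body (75 mm by 190 mm) begins 51 mm behind the grasp point.
Start: joints at [-1.476, 0.527, 1.433, -0, 1.181, -0.178], TCP at [0.168, -0.602, 0.223] pointing down, gripper open.
Joint ranges: [-3.08, 3.08], [-0.75, 2.2], [0.22, 2.44], [-1.43, 4.57], [0, 2.65], [-2.85, 2.85]. Speed limits (rad/s): [2.79, 2.79, 3.14, 3.14, 3.14, 3.14].

INTERFACE

Orientations are given as a unit quaternion [w, x, y, z].
In Python, from workcell import observe, imaging, manip gives the robot as it stands.
- The arm moves only by the shell command python3 -m jog 'ROWS'. ROWS is JSON, a list of rows, each a list of 3 entries, a list of its own where there are three numbers: the closure, from -1 (fully open) to 1 (shut), then the shift along the tool's x, y, z in mm, then the turn, a rotation vector about the tool's x, y, z in rad. In form: [[fingers, [dx, dy, dz], [wx, wy, wz]], ...]. A call has 1 to 12 rows; each row is the pose to reach, as a shift and turn from the pose commanded when the call began, along the tool's axes at that moment; what a row does not reach only later rows make up. A row lasts 1/12 s, in which the tool goes at most 41.7 mm and 7.16 degrees, less where a joint would pass 70% of its speed; a pose out of reach is approached as far as the arm can. A call with a gripper value outside its range is refused whole. The fingers move at their own pace and stop on an object; the grip force is fixed at half the most. Time passes only in rows, so rows that repeat a pose let the fingers close. It gives the time, the measured TCP pose, the force, the opening and the grip force at its end, in the units of the state.
- observe(): the state, without advancing time (a new reading comes with each control period).
- imaging.read_camera(name): name is "scene" or "top" or "wrist"; returns a dict with "color" (384x512x3 uint8, red, green, blue), "vertical_fov" (degrees; the focal length in pixels is half the picture's height over the tangent of half this angle, whatever the lens; pixels are square), "cx", "cy" (the principal point, pixels), "R" (3x3) and "t" (3): a world point X has camera coordinates R X + t. Camera axes: x right, y down, z forward; pixel columns grow to the right and rows downward; lengths in m; the calibration is good to about 2 mm. A picture is of the moment at which its call begins. There is no depth.
- manip.sign_off(): hands the job in; it is judged then, once.
Trained networks look in a picture, given as the dict that the camera call returned (one of the last four; its "shot" number tells which), for a name from the list of things; names that differ only in an ending like _2 or _b are one class to them, and where a whole thing is asked for, a point or a joint stands for the part that bears it (a point fixed in the world has none). Each returns a list of dicts, best first, with "conf" (0 to 1); they miss things now and then, are a little off and sometimes report something else, mostly with a low value. They report only what shows in the picture. A call takes as long as a camera call.
- imaging.search_frame(picture, name): "xy" ([column, row] in pixels, amid what is visible of it).
The state is a dict: "time_s": time; "joint_positions": joint angles; "joint_vel": joint speeds; "joint_efforts": joint torques, N m; "tool_pos": TCP position; "tool_rot": TCP orientation; "force": force on the tool from outside, world axes, zero at the start; "torque": the same for the moment, N m; "grip_width": finger opening in m; "gripper_force": force on a finger pad.
Only numpy, scipy, OpenCV 4.12 (cv2) and the standard library are available. Lean on these libraries where they do the work, as an engineer would, in place of code of your own. Each camera call takes 0.05 s, during which the arm holds its last target. There are 200 camera calls.

## Working session

There is one attempt and no reset: what is moved stays moved. The work goes in short steps, Python scripts to look and compute and a shell command to move; the robot and the scene stay as the last step left them, time stands still between calls to the robot, and variables do not carry over. Pictures are saved under pics/ and viewed, at most 14 in all, crops included, and the job is handed in when it is done.

```bash
ls; mkdir -p pics; cat > h.py <<'E'
import numpy as np, cv2
from workcell import observe, imaging, manip
N=["green_carton","wine_carton","honey_tin","jug","green_feeder","wine_feeder","orange_coaster","blue_coaster"]
def f(p): return p["color"].shape[0]/2/np.tan(np.radians(p["vertical_fov"])/2)
def ray(p,xy,z):
    R=np.array(p["R"]);t=np.array(p["t"]);c=-R.T@t
    d=R.T@np.array([(xy[0]-p["cx"])/f(p),(xy[1]-p["cy"])/f(p),1])
    return c+d*(z-c[2])/d[2]
def proj(p,X):
    c=np.array(p["R"])@np.array(X)+np.array(p["t"]); return [p["cx"]+f(p)*c[0]/c[2],p["cy"]+f(p)*c[1]/c[2]]
def save(p,n): cv2.imwrite("pics/"+n,p["color"][:,:,::-1])
E
python3 - <<'E'
from h import *
np.set_printoptions(precision=3,suppress=True)
for cam in ["top","scene"]:
    p=imaging.read_camera(cam); save(p,cam+"1.png"); print(cam,p["vertical_fov"],-np.array(p["R"]).T@p["t"],p["R"],{k:v for k,v in p.items() if k not in("color","R","t")})
    for n in N:
        r=imaging.search_frame(p,n)
        for q in r[:2]: print(n,np.round(q["xy"]),round(q["conf"],2),ray(p,q["xy"],.026 if 'cart' in n else .008 if 'coas' in n else .05))
print(observe())
E
```

```text
pics
top 48.30117173792381 [0.326 0.001 1.206] [[-0.02  -1.     0.015]
 [-0.988  0.017 -0.156]
 [ 0.156 -0.018 -0.988]] {'vertical_fov': 48.30117173792381, 'cx': 246.4544610907511, 'cy': 187.0274194183256, 'shot': 1}
green_carton [273. 214.] 0.56 [ 0.436 -0.092  0.026]
wine_carton [336. 215.] 0.73 [ 0.429 -0.267  0.026]
wine_carton [160. 224.] 0.72 [0.412 0.219 0.026]
honey_tin [218. 210.] 0.61 [0.446 0.058 0.05 ]
jug [161. 225.] 0.67 [0.41  0.214 0.05 ]
green_feeder [154. 165.] 0.83 [0.575 0.234 0.05 ]
wine_feeder [210. 156.] 0.75 [0.596 0.079 0.05 ]
orange_coaster [274. 146.] 0.83 [ 0.632 -0.101  0.008]
blue_coaster [332. 149.] 0.84 [ 0.621 -0.269  0.008]
scene 53.6853905198482 [-0.065  0.539  0.664] [[-0.671 -0.741  0.021]
 [-0.468  0.401 -0.788]
 [ 0.575 -0.538 -0.616]] {'vertical_fov': 53.6853905198482, 'cx': 252.57876457807106, 'cy': 189.7376990004439, 'shot': 2}
green_carton [297. 198.] 0.91 [ 0.428 -0.087  0.026]
honey_tin [254. 214.] 0.78 [0.435 0.065 0.05 ]
honey_tin [250. 168.] 0.53 [ 0.589 -0.06   0.05 ]
jug [213. 253.] 0.73 [0.4   0.215 0.05 ]
green_feeder [154. 226.] 0.8 [0.555 0.267 0.05 ]
wine_feeder [205. 189.] 0.7 [0.592 0.096 0.05 ]
wine_feeder [252. 214.] 0.46 [0.439 0.066 0.05 ]
orange_coaster [247. 170.] 0.88 [ 0.629 -0.086  0.008]
blue_coaster [288. 150.] 0.59 [ 0.629 -0.266  0.008]
{'time_s': 0.9, 'joint_positions': array([-1.476,  0.527,  1.433,  0.   ,  1.181, -0.179]), 'joint_vel': array([ 0.001,  0.001,  0.001, -0.001,  0.   , -0.001]), 'joint_efforts': array([ -0.001, -44.   , -17.699,   0.063,   0.05 ,  -0.   ]), 'tool_pos': array([ 0.168, -0.602,  0.223]), 'tool_rot': array([0.   , 0.991, 0.136, 0.   ]), 'force': array([ 0.081,  0.706, -0.105]), 'torque': array([-0.026,  0.002, -0.024]), 'gripper_force': 0.0, 'grip_width': 0.08698649462939198}
```

```bash
python3 - <<'E'
import cv2
a=cv2.imread("pics/top1.png"); cv2.imwrite("pics/topc.png",cv2.resize(a[110:260,110:370],None,fx=3,fy=3,interpolation=cv2.INTER_CUBIC))
a=cv2.imread("pics/scene1.png"); cv2.imwrite("pics/scenec.png",cv2.resize(a[110:310,80:346],None,fx=3,fy=3,interpolation=cv2.INTER_CUBIC))
E
```

```text
(no output)
```

View pics/topc.png

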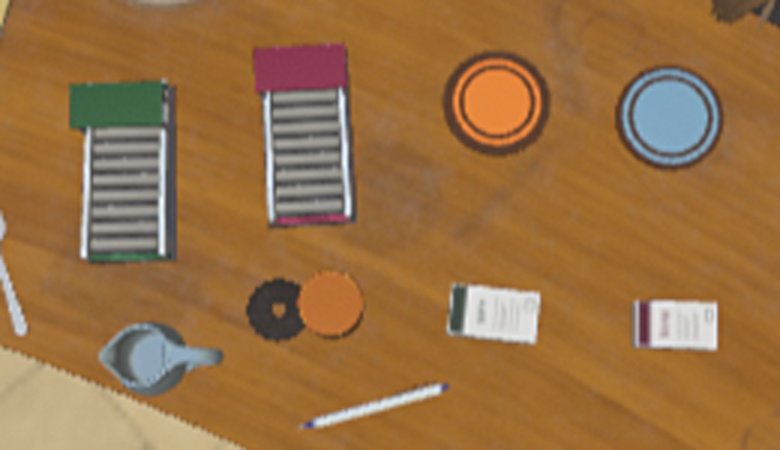

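View pics/scenec.png

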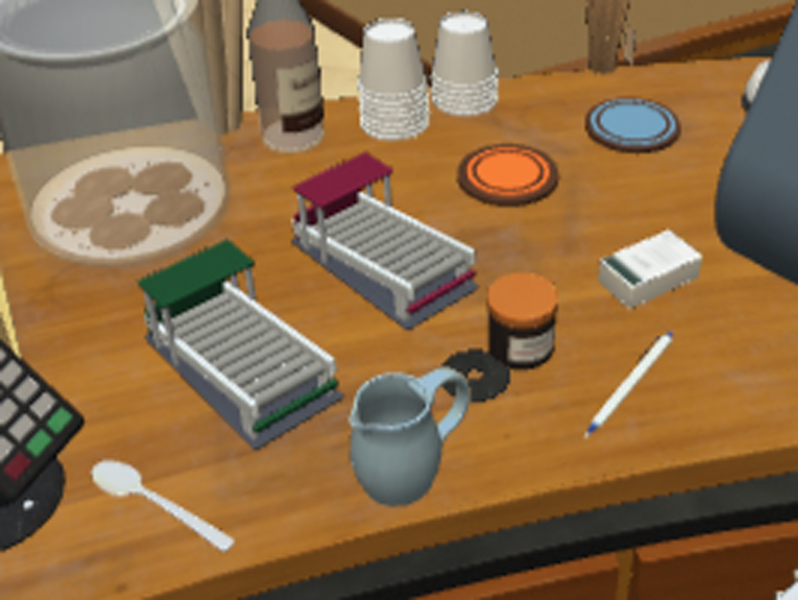

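The top view shows the feeders at left (crop 125,170 and 305,135), with their bridges at the far end (+x). The coasters are at (497,102) and (669,117), the tin lid at (330,303) with a black ring beside it at (275,310). The jug is at (150,355), handle to the right (-y). The cartons are at (495,315) and (675,325), with their bands to the left (+y).

Next I'll segment the colours in plane-rectified views.

```bash
cat >> h.py <<'E'
S=2000 # px per m
def rect(p,z,x0,x1,y0,y1):
    w=int((y1-y0)*S);h=int((x1-x0)*S)
    src=np.float32([proj(p,q) for q in [(x1,y1,z),(x1,y0,z),(x0,y0,z),(x0,y1,z)]])
    H=cv2.getPerspectiveTransform(src,np.float32([[0,0],[w,0],[w,h],[0,h]]))
    return cv2.warpPerspective(p["color"],H,(w,h),flags=cv2.INTER_CUBIC)
def blob(p,z,c,r,lo,hi,name=None):
    "HSV blob nearest box; returns centre xy, size mm, long-axis angle from world x (deg), area-centroid"
    x0,x1,y0,y1=c[0]-r,c[0]+r,c[1]-r,c[1]+r
    im=rect(p,z,x0,x1,y0,y1); hsv=cv2.cvtColor(im,cv2.COLOR_RGB2HSV)
    m=cv2.inRange(hsv,np.array(lo),np.array(hi)); m=cv2.morphologyEx(m,cv2.MORPH_CLOSE,np.ones((9,9)))
    m=cv2.morphologyEx(m,cv2.MORPH_OPEN,np.ones((5,5)))
    cs,_=cv2.findContours(m,cv2.RETR_EXTERNAL,cv2.CHAIN_APPROX_NONE)
    if not cs: return None
    k=max(cs,key=cv2.contourArea); b=cv2.boxPoints(cv2.minAreaRect(k))
    W=np.array([[x1-q[1]/S,y1-q[0]/S] for q in b])
    e=[W[1]-W[0],W[2]-W[1]]; e.sort(key=np.linalg.norm)
    M=cv2.moments(k); cen=[x1-M["m01"]/M["m00"]/S,y1-M["m10"]/M["m00"]/S]
    if name: cv2.imwrite("pics/"+name,np.hstack([im[:,:,::-1],cv2.cvtColor(m,cv2.COLOR_GRAY2BGR)]))
    return W.mean(0).round(4),[round(1000*np.linalg.norm(q),1) for q in e],round(np.degrees(np.arctan2(e[1][1],e[1][0]))%180,1),np.round(cen,4),round(2000*np.sqrt(cv2.contourArea(k)/np.pi)/S,1)
E
python3 - <<'E'
from h import *
for cam in ["top","scene"]:
    p=imaging.read_camera(cam); print(cam)
    print("gc white",blob(p,.026,(.436,-.092),.07,(0,0,150),(180,75,255),cam+"_gc.png"))
    print("gc band",blob(p,.026,(.436,-.06),.05,(60,50,20),(100,255,130)))
    if cam=="top":
        print("wc white",blob(p,.026,(.429,-.267),.07,(0,0,150),(180,75,255),"wc.png"))
    print("tin",blob(p,.06,(.446,.045),.06,(3,150,140),(11,255,255),cam+"_tin.png"))
    print("oc",blob(p,.008,(.632,-.095),.07,(5,180,200),(18,255,255),cam+"_oc.png"))
    print("bc",blob(p,.008,(.625,-.268),.07,(95,60,130),(115,255,255)))
    print("gf bridge",blob(p,.073,(.61,.24),.07,(55,80,30),(95,255,200),cam+"_gf.png"))
    print("wf bridge",blob(p,.073,(.63,.08),.07,(155,80,50),(179,255,255),cam+"_wf.png"))
    print("jug",blob(p,.075,(.41,.2),.08,(90,25,60),(115,120,255),cam+"_jug.png"))
E
cd pics; python3 -c "
import cv2,numpy as np
L=['top_gc','wc','top_tin','top_oc','top_gf','top_wf','top_jug','scene_jug','scene_tin']
I=[cv2.resize(cv2.imread(n+'.png'),(260,130)) for n in L]
cv2.imwrite('m1.png',np.vstack([np.hstack(I[i:i+3]) for i in (0,3,6)]))"
```

```text
top
gc white (array([ 0.4343, -0.1019], dtype=float32), [np.float32(49.5), np.float32(69.0)], np.float32(81.9), array([ 0.4344, -0.1018]), np.float64(64.3))
gc band None
wc white (array([ 0.4215, -0.2696], dtype=float32), [np.float32(45.4), np.float32(63.4)], np.float32(86.6), array([ 0.4214, -0.2696]), np.float64(59.2))
tin None
oc (array([ 0.6405, -0.1052], dtype=float32), [np.float32(82.0), np.float32(82.5)], np.float32(90.0), array([ 0.6408, -0.1055]), np.float64(82.3))
bc (array([ 0.6235, -0.2718], dtype=float32), [np.float32(90.5), np.float32(92.0)], np.float32(0.0), array([ 0.6238, -0.2718]), np.float64(91.3))
gf bridge (array([0.6263, 0.2448], dtype=float32), [np.float32(38.6), np.float32(82.1)], np.float32(91.0), array([0.6266, 0.2453]), np.float64(61.7))
wf bridge (array([0.6585, 0.0785], dtype=float32), [np.float32(42.0), np.float32(83.5)], np.float32(92.5), array([0.6581, 0.0783]), np.float64(64.9))
jug (array([0.3936, 0.205 ], dtype=float32), [np.float32(58.9), np.float32(97.0)], np.float32(65.2), array([0.3977, 0.2043]), np.float64(54.6))
scene
gc white (array([ 0.4331,
[... 628 characters left out ...]
t32), [np.float32(55.1), np.float32(87.6)], np.float32(90.8), array([0.6201, 0.2509]), np.float64(70.9))
wf bridge (array([0.6487, 0.092 ], dtype=float32), [np.float32(57.3), np.float32(104.4)], np.float32(93.8), array([0.6508, 0.0878]), np.float64(72.8))
jug (array([0.3759, 0.2264], dtype=float32), [np.float32(79.1), np.float32(123.8)], np.float32(137.3), array([0.3809, 0.2241]), np.float64(94.5))[ WARN:0@0.011] global loadsave.cpp:275 findDecoder imread_('top_tin.png'): can't open/read file: check file path/integrity
Traceback (most recent call last):
cv2.error: OpenCV(4.12.0) /io/opencv/modules/imgproc/src/resize.cpp:4208: error: (-215:Assertion failed) !ssize.empty() in function 'resize'
```

```bash
cat > g.py <<'E'
import sys
from h import *
from scipy.spatial.transform import Rotation as R
s=observe(); q=s["tool_rot"]; r=R.from_quat([q[1],q[2],q[3],q[0]]); M=r.as_matrix()
print("t",s["time_s"],"pos",s["tool_pos"].round(4),"head",np.degrees(np.arctan2(M[1,0],M[0,0])).round(2),"zdir",M[:,2].round(3),"grip",round(s["grip_width"],4),"F",s["force"].round(1),"j",s["joint_positions"].round(2))
a=[float(v) for v in sys.argv[1:]]
for i in range(0,len(a),4):
    x,y,z,h=a[i:i+4]; h=np.radians(h)
    T=np.array([[np.cos(h),np.sin(h),0],[np.sin(h),-np.cos(h),0],[0,0,-1]])
    print("shift mm",(M.T@(np.array([x,y,z])-s["tool_pos"])*1000).round(1),"turn",R.from_matrix(M.T@T).as_rotvec().round(3))
E
python3 g.py 0.435 -0.1 0.22 84
```

```text
t 1.0 pos [ 0.1684 -0.6018  0.2225] head 15.63 zdir [-0.  0. -1.] grip 0.0869 F [ 0.  -0.3  0.1] j [-1.48  0.53  1.43 -0.    1.18 -0.18]
shift mm [ 392.  -411.4    2.6] turn [-0.    -0.    -1.193]
```

```bash
python3 -m jog '[[-1,[392,-411,0],[0,0,-1.193]],[-1,[392,-411,0],[0,0,-1.193]],[-1,[392,-411,0],[0,0,-1.193]],[-1,[392,-411,0],[0,0,-1.193]],[-1,[392,-411,0],[0,0,-1.193]],[-1,[392,-411,0],[0,0,-1.193]],[-1,[392,-411,0],[0,0,-1.193]],[-1,[392,-411,0],[0,0,-1.193]],[-1,[392,-411,0],[0,0,-1.193]],[-1,[392,-411,0],[0,0,-1.193]],[-1,[392,-411,0],[0,0,-1.193]],[-1,[392,-411,0],[0,0,-1.193]]]'; python3 g.py 0.435 -0.1 0.22 84
python3 - <<'E'
from h import *
p=imaging.read_camera("wrist"); save(p,"w1.png"); print(p["vertical_fov"],-np.array(p["R"]).T@p["t"],np.array(p["R"]).round(3))
E
```

```text
time_s: 2.0
tool_pos: [0.404, -0.1587, 0.2229]
tool_rot: [0.001, 0.743, 0.669, 0.0]
force: [1.0, -0.2, 0.8]
grip_width: 0.087
gripper_force: 0.0
t 2.0 pos [ 0.404  -0.1587  0.2229] head 83.97 zdir [ 0.001 -0.001 -1.   ] grip 0.087 F [ 1.  -0.2  0.8] j [-0.63  0.27  1.89  0.    0.98 -0.53]
shift mm [61.6 24.7  2.9] turn [ 0.001  0.001 -0.001]
61.13914583113303 [ 0.41104942 -0.08906615  0.38351874] [[ 0.994 -0.105  0.002]
 [-0.102 -0.961  0.257]
 [-0.025 -0.256 -0.966]]
```

View pics/w1.png

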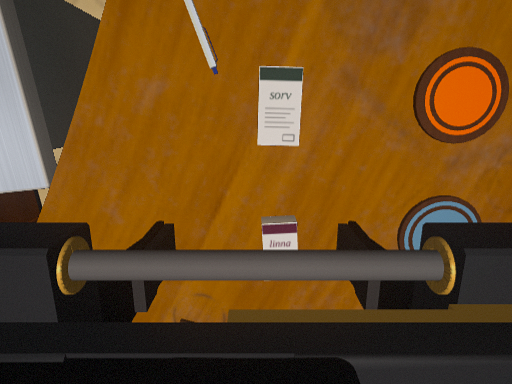

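The wrist view shows the green carton at (280,106), the orange coaster at (460,95), the wine carton at (280,235) partly hidden and the blue coaster at (440,230). I'll measure the carton here.

```bash
cat > m.py <<'E'
from h import *
W=((0,0,120),(180,90,255))
def car(p,c,n=None): return blob(p,.026,c,.07,*W,n)
E
python3 - <<'E'
from m import *
p=imaging.read_camera("wrist")
print("gc",car(p,(.436,-.095),"a.png"))
print("gband",blob(p,.026,(.436,-.06),.04,(40,30,15),(110,255,120),"b.png"))
print("oc",blob(p,.008,(.632,-.1),.06,(3,180,180),(22,255,255),"c.png"))
import cv2
a=[cv2.resize(cv2.imread(f"pics/{k}.png"),(520,260)) for k in "ac"]
cv2.imwrite("pics/m1.png",np.vstack(a))
print(observe()["tool_pos"])
E
```

```text
gc (array([ 0.4358, -0.1001], dtype=float32), [np.float32(46.0), np.float32(68.4)], np.float32(82.6), array([ 0.4358, -0.1001]), np.float64(62.2))
gband (array([ 0.4414, -0.0602], dtype=float32), [np.float32(11.6), np.float32(43.2)], np.float32(173.0), array([ 0.4413, -0.0603]), np.float64(23.9))
oc (array([ 0.6412, -0.1038], dtype=float32), [np.float32(82.5), np.float32(82.5)], np.float32(90.0), array([ 0.6414, -0.1038]), np.float64(82.6))
[ 0.40461901 -0.15484199  0.22273573]
```

View pics/m1.png

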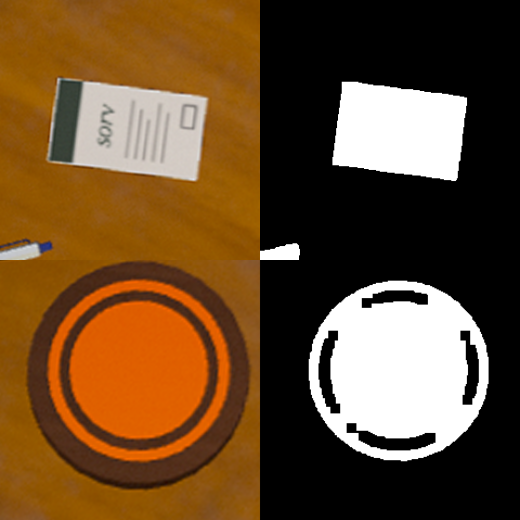

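```bash
python3 g.py 0.4367 -0.0934 0.06 82.6 0.4367 -0.0934 0.0105 82.6
```

```text
t 2.1 pos [ 0.4046 -0.1548  0.2227] head 84.47 zdir [ 0.     0.002 -1.   ] grip 0.087 F [-1.5 -0.3 -0.1] j [-0.63  0.27  1.89  0.    0.98 -0.53]
shift mm [ 63.9  26.  162.9] turn [ 0.    -0.002  0.033]
shift mm [ 63.8  26.  212.4] turn [ 0.    -0.002  0.033]
```

```bash
python3 -m jog '[[-1,[64,26,60],[0,0,0.033]],[-1,[64,26,120],[0,0,0.033]],[-1,[64,26,163],[0,0,0.033]],[-1,[64,26,163],[0,0,0.033]],[-1,[64,26,163],[0,0,0.033]],[-1,[64,26,163],[0,0,0.033]],[-1,[64,26,163],[0,0,0.033]]]'; python3 g.py 0.4367 -0.0934 0.0105 82.6
```

```text
time_s: 2.68
tool_pos: [0.4356, -0.1, 0.059]
tool_rot: [-0.001, 0.754, 0.657, -0.0]
force: [0.4, -1.0, -0.1]
grip_width: 0.0871
gripper_force: 0.0
t 2.6833 pos [ 0.4356 -0.1     0.059 ] head 82.09 zdir [-0.002  0.001 -1.   ] grip 0.0871 F [ 0.4 -1.  -0.1] j [-0.48  0.6   2.01 -0.    0.54 -0.34]
shift mm [ 6.6  0.3 48.5] turn [-0.002 -0.    -0.009]
```

```bash
python3 -m jog '[[-1,[6.5,0,25],[0,0,-0.009]],[-1,[6.5,0,48],[0,0,-0.009]],[-1,[6.5,0,48],[0,0,-0.009]],[-1,[6.5,0,48],[0,0,-0.009]],[1,[6.5,0,48],[0,0,-0.009]],[1,[6.5,0,48],[0,0,-0.009]],[1,[6.5,0,48],[0,0,-0.009]],[1,[6.5,0,48],[0,0,-0.009]],[1,[6.5,0,48],[0,0,-0.009]],[1,[6.5,0,48],[0,0,-0.009]],[1,[6.5,0,48],[0,0,-0.009]],[1,[6.5,0,48],[0,0,-0.009]]]'; python3 g.py 0.45 0.15 0.22 1
```

```text
time_s: 3.68
tool_pos: [0.4368, -0.0931, 0.0117]
tool_rot: [0.0, 0.751, 0.66, 0.0]
force: [-0.7, -0.2, 3.5]
grip_width: 0.0459
gripper_force: 30.0
t 3.6833 pos [ 0.4368 -0.0931  0.0117] head 82.62 zdir [ 0. -0. -1.] grip 0.0459 F [-0.7 -0.2  3.5] j [-0.46  0.71  2.03 -0.    0.41 -0.33]
shift mm [ 242.7  -18.1 -208.4] turn [ 0.    -0.     1.425]
```

```bash
python3 g.py 0.45 0.22 0.2 1; python3 -m jog '[[1,[0,0,-40],[0,0,0]],[1,[40,0,-80],[0,0,0.12]],[1,[320,-29,-188],[0,0,1.425]],[1,[320,-29,-188],[0,0,1.425]],[1,[320,-29,-188],[0,0,1.425]],[1,[320,-29,-188],[0,0,1.425]],[1,[320,-29,-188],[0,0,1.425]],[1,[320,-29,-188],[0,0,1.425]],[1,[320,-29,-188],[0,0,1.425]],[1,[320,-29,-188],[0,0,1.425]],[1,[320,-29,-188],[0,0,1.425]],[1,[320,-29,-188],[0,0,1.425]]]'
cat > look.py <<'E'
import sys
from m import *
p=imaging.read_camera("wrist"); save(p,sys.argv[1]); print(-np.array(p["R"]).T@p["t"])
E
python3 look.py w2.png; python3 g.py 0.45 0.22 0.2 1
```

```text
t 3.6833 pos [ 0.4368 -0.0931  0.0117] head 82.62 zdir [ 0. -0. -1.] grip 0.0459 F [-0.7 -0.2  3.5] j [-0.46  0.71  2.03 -0.    0.41 -0.33]
shift mm [ 312.2  -27.1 -188.4] turn [ 0.    -0.     1.425]
time_s: 4.68
tool_pos: [0.4502, 0.2326, 0.2016]
tool_rot: [-0.001, 0.995, 0.101, 0.003]
force: [0.0, -1.1, -0.5]
grip_width: 0.0458
gripper_force: 30.0
[0.51760751 0.24621643 0.3626205 ]
t 4.7333 pos [0.4494 0.2305 0.2005] head 11.3 zdir [ 0.003  0.001 -1.   ] grip 0.0456 F [ 0.3 -0.1 -0.8] j [0.25 0.4  1.76 0.   0.99 1.63]
shift mm [-1.4 10.4  0.5] turn [-0.001 -0.003  0.18 ]
```

View pics/w2.png

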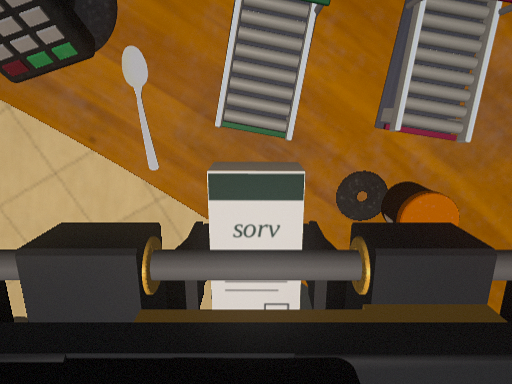

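The wrist view shows the carton held straight. The green feeder's loading end is at (217,126)–(292,138), and the wine one's at (380,128)–(468,140). I'll overlay the feeder model from the top estimate to check it.

```bash
cat > ov.py <<'E'
from m import *
def feed(p,im,o,h,k):
    h=np.radians(h); c,s=np.cos(h),np.sin(h)
    W=lambda x,y,z: tuple(int(round(v*k)) for v in proj(p,(o[0]+(c*x-s*y)/1e3,o[1]+(s*x+c*y)/1e3,z/1e3)))
    for y in (-32,32): cv2.line(im,W(-85,y,36+.14*85),W(29,y,36-.14*29),(0,0,255),1)
    for a,b in [((29,-42),(71,-42)),((71,-42),(71,42)),((71,42),(29,42)),((29,42),(29,-42))]: cv2.line(im,W(*a,73),W(*b,73),(0,255,255),1)
    cv2.line(im,W(-85,-42,0),W(-85,42,0),(255,0,255),1)
E
python3 - <<'E'
from ov import *
out=[]
for cam,(a,b,c,d) in (("wrist",(0,150,200,512)),("top",(110,220,120,240))):
    p=imaging.read_camera(cam); k=2.5 if cam=="wrist" else 6
    im=cv2.resize(p["color"][:,:,::-1],None,fx=k,fy=k,interpolation=cv2.INTER_CUBIC)
    feed(p,im,(.5765,.2442),1.0,k); feed(p,im,(.6085,.0762),2.5,k)
    if cam=="top": im=im[int(a*k):int(b*k),int(c*k):int(d*k)]
    else: im=im[:int(150*k),int(200*k):]
    cv2.imwrite(f"pics/ov_{cam}.png",im); print(im.shape)
E
```

```text
(375, 780, 3)
(660, 720, 3)
```

View pics/ov_wrist.png

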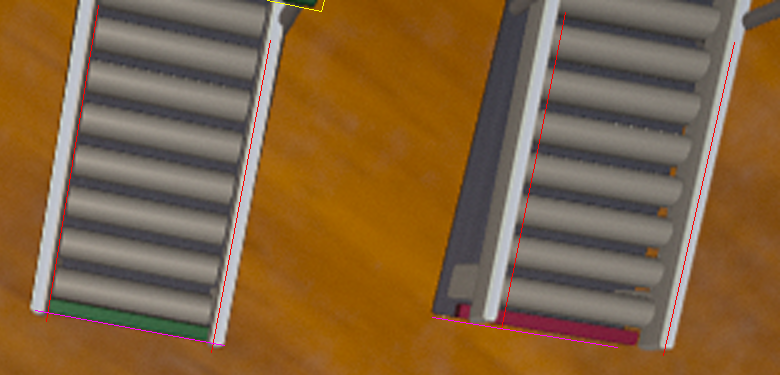

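View pics/ov_top.png

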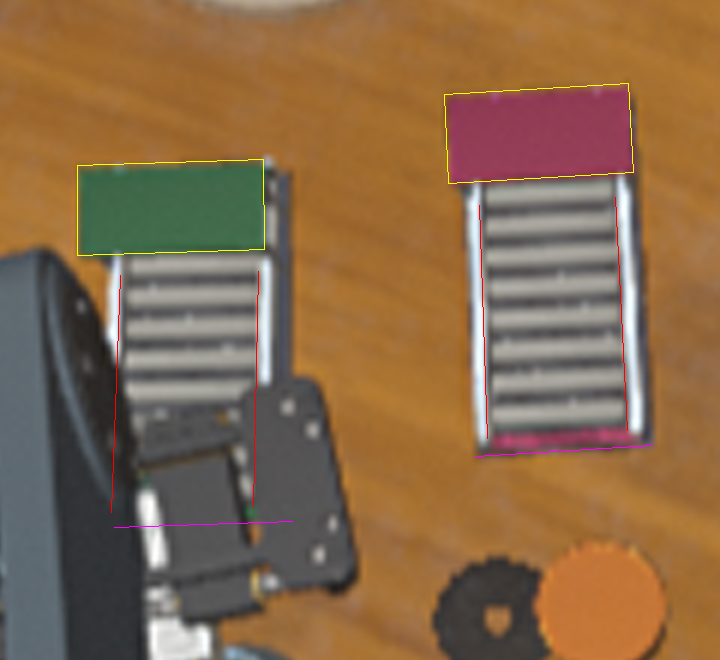

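```bash
python3 g.py 0.542 0.2444 0.11 1
```

```text
t 4.8333 pos [0.4483 0.2282 0.1992] head 11.89 zdir [-0.001 -0.001 -1.   ] grip 0.0457 F [-0.8 -0.1 -0.4] j [ 0.25  0.4   1.76 -0.    0.99  1.61]
shift mm [95.2  3.4 89.1] turn [0.    0.001 0.19 ]
```

```bash
python3 -m jog '[[1,[32,1,30],[0,0,0.08]],[1,[64,2,60],[0,0,0.19]],[1,[95,3,89],[0,0,0.19]],[1,[95,3,89],[0,0,0.19]],[1,[95,3,89],[0,0,0.19]],[1,[95,3,89],[0,0,0.19]],[1,[95,3,89],[0,0,0.19]]]'; python3 g.py 0.542 0.2444 0.0485 1
```

```text
time_s: 5.42
tool_pos: [0.5417, 0.2436, 0.1113]
tool_rot: [0.0, 1.0, 0.007, -0.0]
force: [-0.6, -0.1, 0.0]
grip_width: 0.0457
gripper_force: 30.0
t 5.4167 pos [0.5417 0.2436 0.1113] head 0.78 zdir [-0.001 -0.    -1.   ] grip 0.0457 F [-0.6 -0.1  0. ] j [0.23 0.63 1.61 0.   0.9  1.79]
shift mm [ 0.4 -0.9 62.8] turn [ 0.     0.001 -0.004]
```

```bash
python3 -m jog '[[1,[0,-1,25],[0,-0.14,0]],[1,[0,-1,50],[0,-0.14,0]],[1,[0,-1,60],[0,-0.14,0]],[1,[0,-1,60],[0,-0.14,0]],[1,[0,-1,60],[0,-0.14,0]],[1,[0,-1,60],[0,-0.14,0]]]'; python3 g.py 0.542 0.2444 0.0485 1
```

```text
time_s: 5.92
tool_pos: [0.5426, 0.2455, 0.0524]
tool_rot: [0.0, 0.998, 0.007, -0.069]
force: [-0.1, -0.7, -0.0]
grip_width: 0.0458
gripper_force: 30.0
t 5.9167 pos [0.5426 0.2455 0.0524] head 0.8 zdir [-0.138 -0.001 -0.99 ] grip 0.0458 F [-0.1 -0.7 -0. ] j [0.22 0.76 1.53 0.03 0.98 1.76]
shift mm [-0.1  1.1  3.9] turn [-0.001  0.138 -0.004]
```

```bash
python3 -m jog '[[1,[0,0,4],[0,0,0]],[1,[0,0,4],[0,0,0]],[1,[0,0,4],[0,0,0]],[-1,[0,0,4],[0,0,0]],[-1,[0,0,4],[0,0,0]],[-1,[0,0,4],[0,0,0]],[-1,[0,0,4],[0,0,0]],[-1,[0,0,4],[0,0,0]],[-1,[0,0,4],[0,0,0]],[-1,[0,0,-25],[0,0,0]],[-1,[0,0,-60],[0,0,0]],[-1,[0,0,-95],[0,0,0]]]'; python3 g.py  0.42 -0.33 0.2 84
```

```text
time_s: 6.92
tool_pos: [0.5551, 0.2452, 0.1447]
tool_rot: [0.001, 0.997, 0.007, -0.072]
force: [1.2, 0.7, 0.2]
grip_width: 0.0861
gripper_force: 0.0
t 6.9167 pos [0.5551 0.2452 0.1447] head 0.75 zdir [-0.143 -0.003 -0.99 ] grip 0.0861 F [1.2 0.7 0.2] j [0.22 0.65 1.45 0.03 1.19 1.76]
shift mm [-149.1  573.4  -34. ] turn [-0.103  0.118 -1.45 ]
```

```bash
python3 -m jog '[[-1,[-149,573,-34],[-0.103,0.118,-1.45]],[-1,[-149,573,-34],[-0.103,0.118,-1.45]],[-1,[-149,573,-34],[-0.103,0.118,-1.45]],[-1,[-149,573,-34],[-0.103,0.118,-1.45]],[-1,[-149,573,-34],[-0.103,0.118,-1.45]],[-1,[-149,573,-34],[-0.103,0.118,-1.45]],[-1,[-149,573,-34],[-0.103,0.118,-1.45]],[-1,[-149,573,-34],[-0.103,0.118,-1.45]],[-1,[-149,573,-34],[-0.103,0.118,-1.45]],[-1,[-149,573,-34],[-0.103,0.118,-1.45]],[-1,[-149,573,-34],[-0.103,0.118,-1.45]],[-1,[-149,573,-34],[-0.103,0.118,-1.45]]]'; python3 g.py  0.42 -0.33 0.2 84
```

```text
time_s: 7.92
tool_pos: [0.4529, -0.196, 0.1866]
tool_rot: [0.0, 0.773, 0.634, -0.003]
force: [-0.1, 0.0, 0.2]
grip_width: 0.0867
gripper_force: 0.0
t 7.9167 pos [ 0.4529 -0.196   0.1866] head 78.68 zdir [-0.004 -0.005 -1.   ] grip 0.0867 F [-0.1  0.   0.2] j [-0.63  0.41  1.79 -0.01  0.94 -0.43]
shift mm [-137.9   -6.   -12.6] turn [-0.004  0.005 -0.093]
```

```bash
python3 -m jog '[[-1,[-138,-6,-12],[-0.004,0.005,-0.093]],[-1,[-138,-6,-12],[-0.004,0.005,-0.093]],[-1,[-138,-6,-12],[-0.004,0.005,-0.093]],[-1,[-138,-6,-12],[-0.004,0.005,-0.093]],[-1,[-138,-6,-12],[-0.004,0.005,-0.093]],[-1,[-138,-6,-12],[-0.004,0.005,-0.093]]]'
python3 - <<'E'
from ov import *
p=imaging.read_camera("wrist"); save(p,"w3.png")
print("wc",car(p,(.4235,-.264),"a.png"))
print("bc",blob(p,.008,(.625,-.268),.07,(95,60,100),(115,255,255),"c.png"))
a=[cv2.resize(cv2.imread(f"pics/{k}.png"),(400,200)) for k in "ac"]
t=imaging.read_camera("top"); k=6
im=cv2.resize(t["color"][:,:,::-1],None,fx=k,fy=k,interpolation=cv2.INTER_CUBIC)
feed(t,im,(.5765,.245),1.0,k); feed(t,im,(.6085,.0775),2.5,k)
im=im[660:1320,720:1440]
im=cv2.resize(im,(436,400)); cv2.imwrite("pics/m2.png",np.hstack([cv2.resize(np.vstack(a),(360,400)),im]))
E
python3 g.py .4235 -.264 .06 86
```

```text
time_s: 8.42
tool_pos: [0.4196, -0.3284, 0.1989]
tool_rot: [-0.001, 0.745, 0.667, -0.0]
force: [0.1, -0.8, -0.0]
grip_width: 0.087
gripper_force: 0.0
wc (array([ 0.4228, -0.2679], dtype=float32), [np.float32(41.8), np.float32(62.4)], np.float32(87.0), array([ 0.4228, -0.2679]), np.float64(56.9))
bc (array([ 0.624, -0.27 ], dtype=float32), [np.float32(91.0), np.float32(91.0)], np.float32(0.0), array([ 0.624, -0.27 ]), np.float64(90.9))
t 8.5167 pos [ 0.4198 -0.3265  0.1987] head 83.78 zdir [-0.002  0.002 -1.   ] grip 0.0873 F [-0.6  0.  -0. ] j [-0.87  0.44  1.69 -0.    1.02 -0.76]
shift mm [ 62.3  -2.9 138.8] turn [-0.002 -0.001 -0.039]
```

View pics/m2.png

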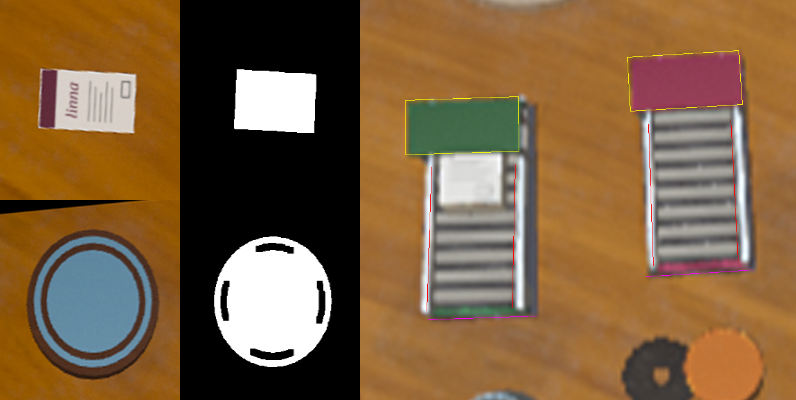

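The green carton has rolled to the stop under the bridge. Next is the wine carton, centred at (0.423,-0.262) with heading 87°.

```bash
python3 -m jog '[[-1,[30,-2,40],[0,0,-0.056]],[-1,[65,-3.7,80],[0,0,-0.056]],[-1,[65,-3.7,120],[0,0,-0.056]],[-1,[65,-3.7,160],[0,0,-0.056]],[-1,[65,-3.7,187],[0,0,-0.056]],[-1,[65,-3.7,187],[0,0,-0.056]],[-1,[65,-3.7,187],[0,0,-0.056]],[-1,[65,-3.7,187],[0,0,-0.056]]]'; python3 g.py .4231 -.2616 .0105 87
```

```text
time_s: 9.18
tool_pos: [0.4244, -0.2633, 0.0136]
tool_rot: [0.001, 0.725, 0.688, -0.0]
force: [-0.2, -0.0, -0.1]
grip_width: 0.0871
gripper_force: 0.0
t 9.1833 pos [ 0.4244 -0.2633  0.0136] head 87.02 zdir [ 0.001 -0.002 -1.   ] grip 0.0871 F [-0.2 -0.  -0.1] j [-0.78  0.72  1.89 -0.    0.52 -0.73]
shift mm [ 1.6 -1.4  3.1] turn [0.001 0.002 0.   ]
```

```bash
python3 -m jog '[[-1,[2,-1,2],[0,0,0]],[1,[2,-1,2],[0,0,0]],[1,[2,-1,2],[0,0,0]],[1,[2,-1,2],[0,0,0]],[1,[2,-1,2],[0,0,0]],[1,[2,-1,2],[0,0,0]],[1,[2,-1,2],[0,0,0]],[1,[2,-1,2],[0,0,0]],[1,[2,-1,2],[0,0,0]],[1,[2,-1,-40],[0,0,0]],[1,[2,-1,-80],[0,0,0]],[1,[2,-1,-120],[0,0,0]]]'; python3 g.py  0.573 0.076 0.12 2.5
```

```text
time_s: 10.18
tool_pos: [0.4216, -0.2606, 0.1317]
tool_rot: [-0.002, 0.726, 0.688, -0.0]
force: [1.1, -1.0, -0.4]
grip_width: 0.0416
gripper_force: 30.0
t 10.1833 pos [ 0.4216 -0.2606  0.1317] head 86.93 zdir [-0.004  0.003 -1.   ] grip 0.0416 F [ 1.1 -1.  -0.4] j [-0.78  0.5   1.84 -0.    0.81 -0.72]
shift mm [344.2 133.2  12.1] turn [-5.000e-03  1.000e-03  1.474e+00]
```

```bash
python3 -m jog '[[1,[344,133,5],[0,0,1.474]],[1,[344,133,5],[0,0,1.474]],[1,[344,133,5],[0,0,1.474]],[1,[344,133,5],[0,0,1.474]],[1,[344,133,5],[0,0,1.474]],[1,[344,133,5],[0,0,1.474]],[1,[344,133,5],[0,0,1.474]],[1,[344,133,5],[0,0,1.474]],[1,[344,133,5],[0,0,1.474]],[1,[344,133,5],[0,0,1.474]],[1,[344,133,5],[0,0,1.474]],[1,[344,133,5],[0,0,1.474]]]'; python3 g.py  0.574 0.076 0.0485 2.5
```

```text
time_s: 11.18
tool_pos: [0.574, 0.0776, 0.1262]
tool_rot: [0.0, 0.997, 0.074, -0.0]
force: [-0.6, -0.5, -1.6]
grip_width: 0.0417
gripper_force: 30.0
t 11.1833 pos [0.574  0.0776 0.1262] head 8.43 zdir [-0.001 -0.    -1.   ] grip 0.0417 F [-0.6 -0.5 -1.6] j [-0.06  0.59  1.64 -0.    0.91  1.37]
shift mm [-0.2  1.6 77.7] turn [0.    0.001 0.104]
```

```bash
python3 -m jog '[[1,[0,0,0],[0,0,0]],[1,[0,0,0],[0,0,0]],[1,[0,0,0],[0,0,0]]]'; python3 g.py  0.574 0.076 0.0485 2.5
```

```text
time_s: 11.43
tool_pos: [0.5734, 0.0746, 0.1265]
tool_rot: [0.0, 0.997, 0.075, -0.001]
force: [-0.3, -0.0, -1.6]
grip_width: 0.0416
gripper_force: 30.0
t 11.4333 pos [0.5734 0.0746 0.1265] head 8.66 zdir [-0.001 -0.001 -1.   ] grip 0.0416 F [-0.3 -0.  -1.6] j [-0.06  0.59  1.64 -0.    0.91  1.36]
shift mm [ 0.9 -1.3 78. ] turn [0.    0.001 0.107]
```

```bash
python3 -m jog '[[1,[1,-1,20],[0,0,0.107]],[1,[1,-1,40],[0.0075,-0.14,0.107]],[1,[1,-1,60],[0.0075,-0.14,0.107]],[1,[1,-1,72],[0.0075,-0.14,0.107]],[1,[1,-1,74],[0.0075,-0.14,0.107]],[1,[1,-1,74],[0.0075,-0.14,0.107]],[1,[1,-1,74],[0.0075,-0.14,0.107]],[1,[1,-1,74],[0.0075,-0.14,0.107]]]'; python3 g.py  0.574 0.076 0.0485 2.5
```

```text
time_s: 12.1
tool_pos: [0.5749, 0.076, 0.0541]
tool_rot: [0.002, 0.997, 0.021, -0.069]
force: [-0.7, 0.5, -1.4]
grip_width: 0.042
gripper_force: 30.0
t 12.1 pos [0.5749 0.076  0.0541] head 2.4 zdir [-0.138 -0.006 -0.99 ] grip 0.042 F [-0.7  0.5 -1.4] j [-0.05  0.75  1.56 -0.02  0.97  1.49]
shift mm [-0.1 -0.1  5.6] turn [ 0.     0.139 -0.002]
```

```bash
python3 -m jog '[[1,[0,0,5.5],[0,0,0]],[1,[0,0,5.5],[0,0,0]],[1,[0,0,5.5],[0,0,0]],[-1,[0,0,5.5],[0,0,0]],[-1,[0,0,5.5],[0,0,0]],[-1,[0,0,5.5],[0,0,0]],[-1,[0,0,5.5],[0,0,0]],[-1,[0,0,5.5],[0,0,0]],[-1,[0,0,5.5],[0,0,0]],[-1,[0,0,-25],[0,0,0]],[-1,[0,0,-60],[0,0,0]],[-1,[0,0,-95],[0,0,0]]]'
python3 - <<'E'
from h import *
p=imaging.read_camera("top"); print(ray(p,(220,211),.06))
im=rect(p,.06,.38,.5,-.02,.14); cv2.imwrite("pics/t.png",im[:,:,::-1]); 
h=cv2.cvtColor(p["color"],cv2.COLOR_RGB2HSV); print(h[211,220],h[213,222],h[215,240])
E
python3 g.py 0.36 0.05 0.22 2.5
```

```text
time_s: 13.1
tool_pos: [0.5871, 0.0767, 0.1471]
tool_rot: [0.002, 0.997, 0.021, -0.072]
force: [1.4, -0.8, -0.4]
grip_width: 0.0857
gripper_force: 0.0
[0.44303774 0.05326256 0.06      ]
[ 13 183 204] [ 13 183 204] [ 16 174 170]
t 13.15 pos [0.5933 0.0766 0.1549] head 2.4 zdir [-0.127 -0.007 -0.992] grip 0.0863 F [2.6 0.4 2.9] j [-0.05  0.62  1.47 -0.01  1.18  1.48]
shift mm [-240.6   16.9  -34.7] turn [ 0.002  0.127 -0.002]
```

```bash
python3 g.py 0.44 -0.01 0.2 88
```

```text
t 13.15 pos [0.5933 0.0766 0.1549] head 2.4 zdir [-0.127 -0.007 -0.992] grip 0.0863 F [2.6 0.4 2.9] j [-0.05  0.62  1.47 -0.01  1.18  1.48]
shift mm [-161.2   80.2  -24.6] turn [-0.094  0.104 -1.492]
```

```bash
python3 -m jog '[[-1,[-161,80,-25],[-0.094,0.104,-1.492]],[-1,[-161,80,-25],[-0.094,0.104,-1.492]],[-1,[-161,80,-25],[-0.094,0.104,-1.492]],[-1,[-161,80,-25],[-0.094,0.104,-1.492]],[-1,[-161,80,-25],[-0.094,0.104,-1.492]],[-1,[-161,80,-25],[-0.094,0.104,-1.492]],[-1,[-161,80,-25],[-0.094,0.104,-1.492]],[-1,[-161,80,-25],[-0.094,0.104,-1.492]],[-1,[-161,80,-25],[-0.094,0.104,-1.492]],[-1,[-161,80,-25],[-0.094,0.104,-1.492]],[-1,[-161,80,-25],[-0.094,0.104,-1.492]],[-1,[-161,80,-25],[-0.094,0.104,-1.492]]]'
python3 - <<'E'
from ov import *
p=imaging.read_camera("wrist"); save(p,"w4.png")
print("tin",blob(p,.06,(.443,.053),.06,(3,150,120),(15,255,255),"a.png"))
a=cv2.imread("pics/a.png"); t=imaging.read_camera("top")
im=cv2.resize(t["color"][100:260,110:270,::-1],None,fx=2.4,fy=2.4,interpolation=cv2.INTER_CUBIC)
cv2.imwrite("pics/m3.png",np.hstack([cv2.imread("pics/w4.png")[:,:400],im])); cv2.imwrite("pics/m3.png",np.vstack([cv2.imread("pics/m3.png"),np.pad(cv2.resize(a,(360,180)),((0,0),(0,784-360),(0,0)))]))
E
python3 g.py .443 .053 .012 90
```

```text
time_s: 14.15
tool_pos: [0.4353, -0.0097, 0.1943]
tool_rot: [-0.005, 0.717, 0.697, -0.004]
force: [0.3, 0.5, -1.0]
grip_width: 0.0871
gripper_force: 0.0
tin (array([0.4548, 0.0573], dtype=float32), [np.float32(58.4), np.float32(75.7)], np.float32(13.2), array([0.4481, 0.0557]), np.float64(60.4))
t 14.25 pos [ 0.4351 -0.0098  0.1943] head 87.96 zdir [-0.013  0.001 -1.   ] grip 0.0872 F [-0.2 -0.2 -0.1] j [-0.28  0.32  1.91 -0.    0.92 -0.24]
shift mm [ 63.1   8.1 182.2] turn [-0.013 -0.    -0.036]
```

View pics/m3.png

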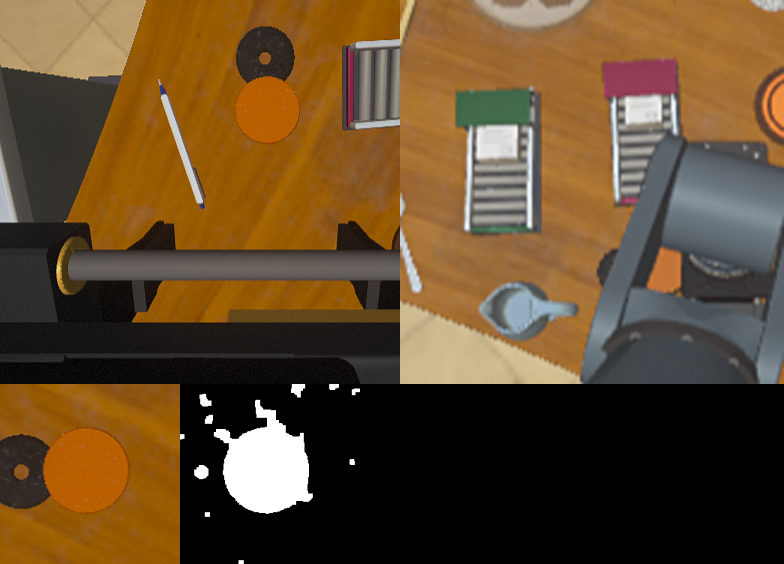

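Both cartons are at their stops. The tin lid's centre is at about (0.4457,0.0557).

```bash
python3 -m jog '[[-1,[33,5,30],[-0.013,0,-0.036]],[-1,[66,10.7,60],[-0.013,0,-0.036]],[-1,[66,10.7,80],[-0.013,0,-0.036]],[-1,[66,10.7,90],[-0.013,0,-0.036]],[-1,[66,10.7,110],[-0.013,0,-0.036]],[-1,[66,10.7,110],[-0.013,0,-0.036]],[-1,[66,10.7,110],[-0.013,0,-0.036]]]'; python3 g.py .4457 .0557 .012 90
```

```text
time_s: 14.83
tool_pos: [0.4464, 0.0561, 0.0835]
tool_rot: [-0.001, 0.707, 0.707, -0.001]
force: [0.2, -0.3, 0.1]
grip_width: 0.0873
gripper_force: 0.0
t 14.8333 pos [0.4464 0.0561 0.0835] head 89.95 zdir [-0.003  0.001 -1.   ] grip 0.0873 F [ 0.2 -0.3  0.1] j [-0.12  0.55  1.98  0.    0.61 -0.12]
shift mm [-0.4 -0.6 71.5] turn [-0.003 -0.    -0.001]
```

```bash
python3 -m jog '[[-1,[0,-0.5,35],[0,0,0]],[-1,[0,-0.5,70],[0,0,0]],[-1,[0,-0.5,70],[0,0,0]],[-1,[0,-0.5,70],[0,0,0]],[1,[0,-0.5,70],[0,0,0]],[1,[0,-0.5,70],[0,0,0]],[1,[0,-0.5,70],[0,0,0]],[1,[0,-0.5,70],[0,0,0]],[1,[0,-0.5,70],[0,0,0]],[1,[0,-0.5,70],[0,0,0]]]'; python3 g.py .641 -.1045 .1 90 .4457 .0557 .1 90
```

```text
time_s: 15.67
tool_pos: [0.4466, 0.0559, 0.0153]
tool_rot: [0.0, 0.707, 0.708, 0.0]
force: [-1.4, -0.9, 9.4]
grip_width: 0.0572
gripper_force: 30.0
t 15.6667 pos [0.4466 0.0559 0.0153] head 90.07 zdir [ 0.001  0.    -1.   ] grip 0.0572 F [-1.4 -0.9  9.4] j [-0.12  0.7   2.02  0.    0.42 -0.13]
shift mm [-160.6  194.3  -84.6] turn [ 0.001 -0.     0.001]
shift mm [ -0.2  -0.8 -84.7] turn [ 0.001 -0.     0.001]
```

```bash
python3 -m jog '[[1,[0,0,-30],[0,0,0]],[1,[0,0,-65],[0,0,0]],[1,[-161,194,-85],[0,0,0]],[1,[-161,194,-85],[0,0,0]],[1,[-161,194,-85],[0,0,0]],[1,[-161,194,-85],[0,0,0]],[1,[-161,194,-85],[0,0,0]],[1,[-161,194,-85],[0,0,0]],[1,[-161,194,-85],[0,0,0]],[1,[-161,194,-85],[0,0,0]],[1,[-161,194,-85],[0,0,0]],[1,[-161,194,-85],[0,0,0]]]'; python3 g.py .641 -.1045 .025 90
```

```text
time_s: 16.67
tool_pos: [0.6382, -0.1034, 0.098]
tool_rot: [-0.002, 0.707, 0.708, -0.001]
force: [-0.4, -0.3, -2.2]
grip_width: 0.058
gripper_force: 30.0
t 16.6667 pos [ 0.6382 -0.1034  0.098 ] head 90.09 zdir [-0.004  0.002 -1.   ] grip 0.058 F [-0.4 -0.3 -2.2] j [-0.33  0.71  1.47  0.    0.97 -0.34]
shift mm [-1.3  3.1 73. ] turn [-0.004 -0.002  0.002]
```

```bash
python3 -m jog '[[1,[-1,2.5,30],[-0.003,0,0]],[1,[-1,2.5,55],[-0.003,0,0]],[1,[-1,2.5,68],[-0.003,0,0]],[1,[-1,2.5,68],[-0.003,0,0]],[1,[-1,2.5,68],[-0.003,0,0]],[1,[-1,2.5,68],[-0.003,0,0]],[1,[-1,2.5,68],[-0.003,0,0]]]'; python3 g.py .641 -.1045 .024 90
```

```text
time_s: 17.25
tool_pos: [0.6443, -0.106, 0.0327]
tool_rot: [0.002, 0.707, 0.708, 0.002]
force: [0.4, -0.2, -2.3]
grip_width: 0.0577
gripper_force: 30.0
t 17.25 pos [ 0.6443 -0.106   0.0327] head 90.08 zdir [ 0.006 -0.001 -1.   ] grip 0.0577 F [ 0.4 -0.2 -2.3] j [-0.33  0.8   1.49  0.    0.84 -0.34]
shift mm [ 1.5 -3.4  8.7] turn [0.006 0.001 0.001]
```

```bash
python3 -m jog '[[1,[0,-1,5],[0,0,0]],[1,[0,-1,5],[0,0,0]],[1,[0,-1,5],[0,0,0]],[1,[0,-1,5],[0,0,0]]]'; python3 g.py .641 -.1045 .024 90;python3 -m jog '[[1,[0,0,0],[0,0,0]],[1,[0,0,0],[0,0,0]]]'; python3 g.py .641 -.1045 .024 90
```

```text
time_s: 17.58
tool_pos: [0.6422, -0.106, 0.0263]
tool_rot: [0.001, 0.707, 0.707, 0.001]
force: [0.9, 0.8, -3.4]
grip_width: 0.0575
gripper_force: 30.0
t 17.5833 pos [ 0.6422 -0.106   0.0263] head 90.06 zdir [ 0.003  0.    -1.   ] grip 0.0575 F [ 0.9  0.8 -3.4] j [-0.34  0.81  1.49  0.    0.83 -0.34]
shift mm [ 1.5 -1.3  2.3] turn [ 0.003 -0.     0.001]
time_s: 17.75
tool_pos: [0.6423, -0.106, 0.0262]
tool_rot: [0.001, 0.707, 0.707, 0.001]
force: [-0.2, -0.4, -3.3]
grip_width: 0.0572
gripper_force: 30.0
t 17.75 pos [ 0.6423 -0.106   0.0262] head 90.06 zdir [ 0.003  0.    -1.   ] grip 0.0572 F [-0.2 -0.4 -3.3] j [-0.34  0.81  1.49  0.    0.83 -0.34]
shift mm [ 1.5 -1.3  2.2] turn [ 0.003 -0.     0.001]
```

```bash
python3 -m jog '[[1,[1.5,-1,2],[0.003,0,0]],[1,[1.5,-1,2.5],[0.003,0,0]],[1,[1.5,-1,2.5],[0.003,0,0]],[-1,[1.5,-1,2.5],[0.003,0,0]],[-1,[1.5,-1,2.5],[0.003,0,0]],[-1,[1.5,-1,2.5],[0.003,0,0]],[-1,[1.5,-1,2.5],[0.003,0,0]],[-1,[1.5,-1,2.5],[0.003,0,0]],[-1,[1.5,-1,2.5],[0.003,0,0]],[-1,[1.5,-1,-35],[0.003,0,0]],[-1,[1.5,-1,-75],[0.003,0,0]],[-1,[1.5,-1,-115],[0.003,0,0]]]'; python3 g.py .42 .14 .2 90
```

```text
time_s: 18.75
tool_pos: [0.6399, -0.1042, 0.141]
tool_rot: [-0.002, 0.707, 0.707, -0.001]
force: [0.8, -0.5, -0.5]
grip_width: 0.0865
gripper_force: 0.0
t 18.75 pos [ 0.6399 -0.1042  0.141 ] head 90.05 zdir [-0.003  0.001 -1.   ] grip 0.0865 F [ 0.8 -0.5 -0.5] j [-0.33  0.65  1.44  0.    1.05 -0.33]
shift mm [ 244.5 -219.9  -58. ] turn [-0.003 -0.001  0.001]
```

```bash
python3 -m jog '[[-1,[244,-225,-58],[0,0,0]],[-1,[244,-225,-58],[0,0,0]],[-1,[244,-225,-58],[0,0,0]],[-1,[244,-225,-58],[0,0,0]],[-1,[244,-225,-58],[0,0,0]],[-1,[244,-225,-58],[0,0,0]],[-1,[244,-225,-58],[0,0,0]],[-1,[244,-225,-58],[0,0,0]],[-1,[244,-225,-58],[0,0,0]],[-1,[244,-225,-58],[0,0,0]],[-1,[244,-225,-58],[0,0,0]],[-1,[244,-225,-58],[0,0,0]]]'
python3 - <<'E'
from ov import *
p=imaging.read_camera("wrist"); save(p,"w5.png")
im=rect(p,.085,.32,.48,.12,.30); cv2.imwrite("pics/jr.png",cv2.resize(im[:,:,::-1],(288,256)))
t=imaging.read_camera("top"); print("tin",blob(t,.068,(.641,-.1045),.05,(3,150,100),(16,255,255),"a.png"))
b=rect(t,.068,.57,.71,-.175,-.035)[:,:,::-1]
J=rect(t,.085,.32,.48,.12,.30)[:,:,::-1]
R=np.vstack([cv2.resize(im[:,:,::-1],(288,256)),cv2.resize(J,(288,256))])
w=np.vstack([cv2.imread("pics/w5.png")[:300],np.pad(cv2.resize(b,(212,212)),((0,0),(0,300),(0,0)))])
cv2.imwrite("pics/m4.png",np.hstack([w,R]))
E
python3 g.py .41 .21 .1 90
```

```text
time_s: 19.75
tool_pos: [0.4172, 0.1387, 0.1993]
tool_rot: [0.001, 0.707, 0.707, 0.001]
force: [0.4, -1.2, 1.2]
grip_width: 0.0869
gripper_force: 0.0
tin (array([ 0.6412, -0.1042], dtype=float32), [np.float32(99.5), np.float32(99.5)], np.float32(0.0), array([ 0.6425, -0.1043]), np.float64(103.4))
t 19.85 pos [0.417  0.1384 0.1989] head 89.95 zdir [ 0.  0. -1.] grip 0.087 F [ 0.8 -0.1 -0.6] j [0.06 0.32 1.91 0.   0.92 0.07]
shift mm [71.6 -7.1 98.9] turn [ 0.    -0.    -0.001]
```

View pics/m4.png

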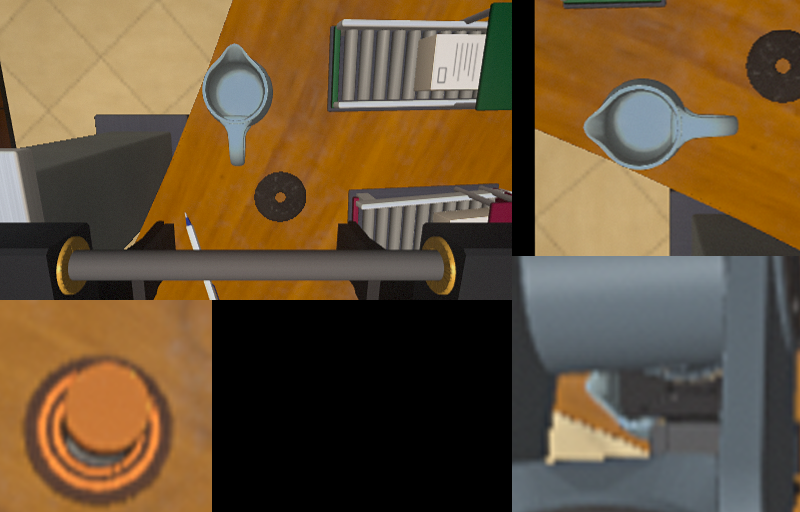

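The tin sits centred on the orange coaster, about 2 mm off. In the rectified view the jug's axis comes out at about (0.403,0.219), with the handle pointing straight to -y.

```bash
python3 g.py .403 .219 .108 90;  python3 -m jog '[[-1,[40,-7,20],[0,0,0]],[-1,[81,-14,50],[0,0,0]],[-1,[81,-14,80],[0,0,0]],[-1,[81,-14,91],[0,0,0]],[-1,[81,-14,91],[0,0,0]],[-1,[81,-14,91],[0,0,0]],[-1,[81,-14,91],[0,0,0]]]'; python3 g.py .403 .219 .022 90
```

```text
t 19.85 pos [0.417  0.1384 0.1989] head 89.95 zdir [ 0.  0. -1.] grip 0.087 F [ 0.8 -0.1 -0.6] j [0.06 0.32 1.91 0.   0.92 0.07]
shift mm [ 80.6 -14.1  90.9] turn [ 0.    -0.    -0.001]
time_s: 20.43
tool_pos: [0.4029, 0.2198, 0.1086]
tool_rot: [0.0, 0.707, 0.707, 0.001]
force: [0.2, -0.4, -0.2]
grip_width: 0.0869
gripper_force: 0.0
t 20.4333 pos [0.4029 0.2198 0.1086] head 89.97 zdir [ 0.001  0.001 -1.   ] grip 0.0869 F [ 0.2 -0.4 -0.2] j [0.26 0.5  1.95 0.   0.69 0.26]
shift mm [-0.9 -0.  86.6] turn [ 0.001 -0.001 -0.   ]
```

```bash
python3 -m jog '[[-1,[-1,0,25],[0,0,0]],[-1,[-1,0,50],[0,0,0]],[-1,[-1,0,75],[0,0,0]],[-1,[-1,0,86],[0,0,0]],[-1,[-1,0,86],[0,0,0]],[1,[-1,0,86],[0,0,0]],[1,[-1,0,86],[0,0,0]],[1,[-1,0,86],[0,0,0]],[1,[-1,0,86],[0,0,0]],[1,[-1,0,86],[0,0,0]],[1,[-1,0,86],[0,0,0]]]'; python3 g.py .403 .219 .022 90
```

```text
time_s: 21.35
tool_pos: [0.4018, 0.2194, 0.0232]
tool_rot: [0.0, 0.707, 0.708, 0.001]
force: [-0.7, -1.0, 6.3]
grip_width: 0.0648
gripper_force: 30.0
t 21.35 pos [0.4018 0.2194 0.0232] head 90.07 zdir [ 0.001  0.001 -1.   ] grip 0.0648 F [-0.7 -1.   6.3] j [0.25 0.68 2.   0.   0.46 0.25]
shift mm [-0.4  1.2  1.2] turn [ 0.001 -0.001  0.001]
```

```bash
python3 g.py .624 -.271 .16 90;  python3 -m jog '[[1,[0,0,-30],[0,0,0]],[1,[0,0,-65],[0,0,0]],[1,[0,0,-100],[0,0,0]],[1,[-490,222,-137],[0,0,0]],[1,[-490,222,-137],[0,0,0]],[1,[-490,222,-137],[0,0,0]],[1,[-490,222,-137],[0,0,0]],[1,[-490,222,-137],[0,0,0]],[1,[-490,222,-137],[0,0,0]],[1,[-490,222,-137],[0,0,0]],[1,[-490,222,-137],[0,0,0]],[1,[-490,222,-137],[0,0,0]]]'; python3 g.py .624 -.271 .16 90
```

```text
t 21.35 pos [0.4018 0.2194 0.0232] head 90.07 zdir [ 0.001  0.001 -1.   ] grip 0.0648 F [-0.7 -1.   6.3] j [0.25 0.68 2.   0.   0.46 0.25]
shift mm [-490.6  221.8 -136.8] turn [ 0.001 -0.001  0.001]
time_s: 22.35
tool_pos: [0.5563, -0.1231, 0.148]
tool_rot: [-0.0, 0.707, 0.707, 0.0]
force: [1.4, 1.7, -1.1]
grip_width: 0.0651
gripper_force: 30.0
t 22.35 pos [ 0.5563 -0.1231  0.148 ] head 90.04 zdir [-0.     0.001 -1.   ] grip 0.0651 F [ 1.4  1.7 -1.1] j [-0.41  0.55  1.64  0.    0.95 -0.42]
shift mm [-147.9   67.6  -12.1] turn [-0.    -0.001  0.001]
```

```bash
python3 -m jog '[[1,[-148,67.5,-12],[0,0,0]],[1,[-148,67.5,-12],[0,0,0]],[1,[-148,67.5,-12],[0,0,0]],[1,[-148,67.5,-12],[0,0,0]],[1,[-148,67.5,0],[0,0,0]],[1,[-148,67.5,40],[0,0,0]],[1,[-148,67.5,80],[0,0,0]],[1,[-148,67.5,105],[0,0,0]],[1,[-148,67.5,105],[0,0,0]],[1,[-148,67.5,105],[0,0,0]],[1,[-148,67.5,105],[0,0,0]],[1,[-148,67.5,105],[0,0,0]]]'; python3 g.py .624 -.271 .032 90
```

```text
time_s: 23.35
tool_pos: [0.6258, -0.2701, 0.0455]
tool_rot: [0.002, 0.707, 0.708, 0.001]
force: [0.4, -1.0, -1.3]
grip_width: 0.0651
gripper_force: 30.0
t 23.35 pos [ 0.6258 -0.2701  0.0455] head 90.08 zdir [ 0.004 -0.003 -1.   ] grip 0.0651 F [ 0.4 -1.  -1.3] j [-0.57  0.81  1.4   0.    0.92 -0.57]
shift mm [-0.8 -1.9 13.5] turn [0.004 0.003 0.001]
```

```bash
python3 -m jog '[[1,[-1,-1.5,8],[0.004,0.003,0]],[1,[-1,-1.5,12],[0.004,0.003,0]],[1,[-1,-1.5,12],[0.004,0.003,0]],[1,[-1,-1.5,12],[0.004,0.003,0]],[1,[-1,-1.5,12],[0.004,0.003,0]],[1,[-1,-1.5,12],[0.004,0.003,0]]]'; python3 g.py .624 -.271 .032 90
```

```text
time_s: 23.85
tool_pos: [0.623, -0.2706, 0.0314]
tool_rot: [-0.002, 0.707, 0.707, -0.0]
force: [0.5, -0.4, 1.5]
grip_width: 0.065
gripper_force: 30.0
t 23.85 pos [ 0.623  -0.2706  0.0314] head 90.06 zdir [-0.003  0.002 -1.   ] grip 0.065 F [ 0.5 -0.4  1.5] j [-0.57  0.83  1.41  0.    0.9  -0.58]
shift mm [-0.4  1.  -0.6] turn [-0.003 -0.002  0.001]
```

Contact made: the vertical force has changed from -1.3 to +1.5 N. I'll release and retreat.

```bash
python3 -m jog '[[1,[0,1,0],[-0.003,-0.002,0]],[-1,[0,1,0],[-0.003,-0.002,0]],[-1,[0,1,0],[-0.003,-0.002,0]],[-1,[0,1,0],[-0.003,-0.002,0]],[-1,[0,1,0],[-0.003,-0.002,0]],[-1,[0,1,0],[-0.003,-0.002,0]],[-1,[0,1,0],[-0.003,-0.002,0]],[-1,[0,1,-30],[-0.003,-0.002,0]],[-1,[0,1,-65],[-0.003,-0.002,0]],[-1,[0,1,-105],[-0.003,-0.002,0]],[-1,[0,1,-145],[-0.003,-0.002,0]],[-1,[0,1,-180],[-0.003,-0.002,0]]]'; python3 g.py .46 -.3 .22 90
```

```text
time_s: 24.85
tool_pos: [0.6244, -0.2708, 0.2133]
tool_rot: [-0.0, 0.707, 0.708, 0.0]
force: [0.1, 0.0, 0.4]
grip_width: 0.087
gripper_force: 0.0
t 24.85 pos [ 0.6244 -0.2708  0.2133] head 90.07 zdir [ 0.     0.001 -1.   ] grip 0.087 F [0.1 0.  0.4] j [-0.57  0.61  1.29  0.    1.24 -0.57]
shift mm [ -29.  -164.5   -6.8] turn [ 0.    -0.001  0.001]
```

```bash
python3 -m jog '[[-1,[-105,-30,-10],[0,0,0]],[-1,[-105,-30,-10],[0,0,0]],[-1,[-105,-30,-10],[0,0,0]],[-1,[-105,-30,-10],[0,0,0]],[-1,[-105,-30,-10],[0,0,0]],[-1,[-105,-30,-10],[0,0,0]]]'
python3 - <<'E'
from ov import *
p=imaging.read_camera("wrist"); k=2
im=cv2.resize(p["color"][:,:,::-1],None,fx=k,fy=k,interpolation=cv2.INTER_CUBIC)
def circ(o,z,r,c): 
    a=np.linspace(0,2*np.pi,60); cv2.polylines(im,[np.int32([[v*k for v in proj(p,(o[0]+r*np.cos(t),o[1]+r*np.sin(t),z))] for t in a])],True,c,1)
circ((.624,-.2705),.008,.052,(0,0,255)); circ((.624,-.2705),.045,.033,(0,255,255))
circ((.641,-.1045),.008,.052,(0,0,255)); circ((.641,-.1045),.068,.029,(0,255,255))
h=np.array(proj(p,(.624,-.271,.085)))
im=im[0:480,200:1000]; t=imaging.read_camera("top")
cv2.imwrite("pics/f1.png",im); save(t,"ft.png")
cv2.imwrite("pics/ftc.png",cv2.resize(t["color"][110:260,110:370,::-1],None,fx=3,fy=3,interpolation=cv2.INTER_CUBIC))
E
```

```text
time_s: 25.35
tool_pos: [0.594, -0.375, 0.2201]
tool_rot: [-0.002, 0.707, 0.707, 0.0]
force: [0.2, -0.1, -0.6]
grip_width: 0.0868
gripper_force: 0.0
```

View pics/f1.png

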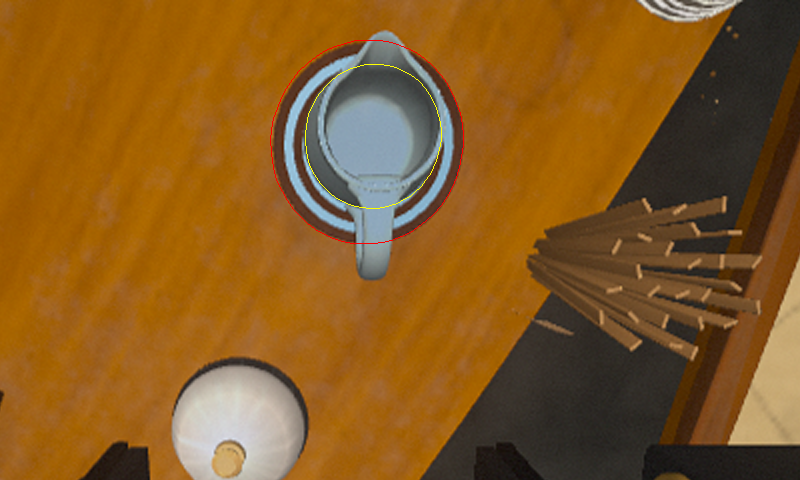

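View pics/ftc.png

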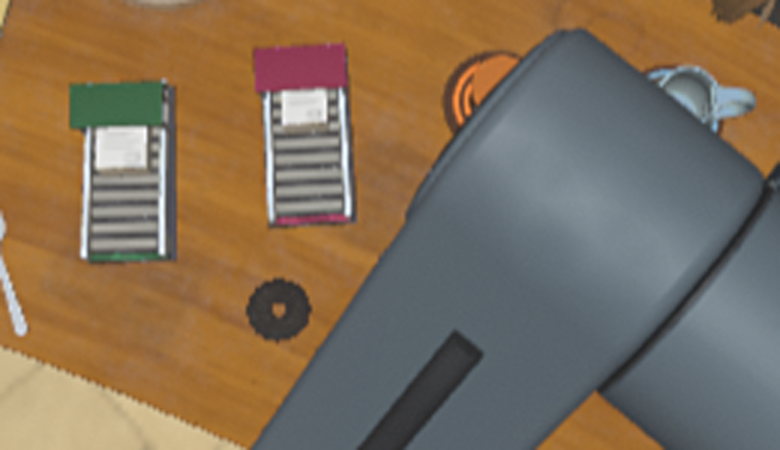

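Both cartons lie at their stops and the jug stands on the blue coaster. I'll check its offset numerically from the spout tip (crop 383,33) and handle end (372,279).

```bash
python3 - <<'E'
from h import *
p=imaging.read_camera("wrist")
print("spout",ray(p,(291.5,16.5),.091)-[.624,-.271+.036,0])
for z in(.05,.065,.08): print("handle",z,ray(p,(286,139.5),z)-[.624,-.271-.068,0])
print("fl",ray(p,(285,69),.075)-[.624,-.271,0], "body mid", ray(p,((305+441)/4+100,68),.05)-[.624,-.271,0])
E
```

```text
spout [-0.00096427  0.00059268  0.091     ]
handle 0.05 [0.0009985  0.00204028 0.05      ]
handle 0.065 [-0.00038345  0.00350563  0.065     ]
handle 0.08 [-0.00176539  0.00497097  0.08      ]
fl [-0.00383984 -0.00162265  0.075     ] body mid [-0.0003321   0.00189708  0.05      ]
```

```bash
python3 -c "
from h import *
print(observe()['time_s'],manip.sign_off())"
```

```text
the job is handed in; nothing more can be done
25.5 None
```

Restocking is done and handed in at 25.5 s: both cartons have rolled to their stops, and the honey tin and blue jug stand upright within about 2 mm of their coaster centres.

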